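Spin the plaster roundel and brake it at the needle

TASK

Check how the plaster leaf roundel runs on its banding wheel: with a fingertip on the bare metal rim give the wheel one flick (less than a third of a turn under the finger) so that it spins freely, and let it run on untouched until it has gone round at least one full turn. Then, on this or a later round, as the red mark comes up to the gauge's needle (within the last sixth of a turn), brake the rim with a fingertip so that it stands still with the red mark at the needle, and take the finger away. Nothing is to be gripped, the plaster and the gauge must not be touched, and the tub, jar, spatula and sanding block stay where they are.

Things in the scene. Friction and masses are not known exactly. Their poses are not given: they have to be found in the camera images.
- wheel: grey metal wheel plate of the banding wheel, 300 mm across, 12 mm thick, level. Origin on its vertical axis at its top face, 120 mm above the bench; z is the axis it turns about, x points along the red mark. Flick and brake on the bare flat ring of the top face, 112 to 150 mm from the axis. It does not give when pressed; rubber-like friction under a finger, unknown within 20 percent.
- spin (a joint): how far the wheel has turned since the start, rad: 0 at the start, growing counter-clockwise from above, falling clockwise, counted on past full turns, no stops. Either sense will do. The bearing is very free: wheel and roundel (about 0.03 kg m2) lose 0.05 to 0.1 rad/s of speed each second, so from 1 rad/s they coast about one turn, from 1.5 rad/s over two turns.
- mark (a point): outer end of the red painted mark on the wheel's top face: on the rim's edge, 150 mm from the axis. The mark is a radial stripe 34 mm long and 10 mm wide, carried on down the rim's edge.
- needle (a point): tip of the surface gauge's steel needle. It stands 4 mm outside the wheel's rim and 4 mm above its top face, and points radially at the axis. It never moves.
- roundel: white plaster roundel with a leaf in relief, fixed on the middle of the wheel and turning with it: 224 mm across, standing 25 mm above the wheel's top face. Origin on the axis at the wheel's top face; x towards the red mark (the leaf's tip). Must not be touched.
- gauge: surface gauge fixed on the bench: a 75 x 52 x 28 mm steel block centred 245 mm from the wheel's axis, a thin post up to 168 mm above the bench, and the needle reaching in to the rim. Its origin lies on the wheel's axis at bench height, x pointing from there to the needle and block. Must not be touched.
- tub: white plastic tub, 104 mm across, 75 mm tall, standing beside the wheel; origin at the centre of its underside.
- jar: amber glass jar with a black cap, 68 mm across, 85 mm tall, standing beside the wheel; origin at the centre of its underside.
- spatula: modelling spatula, wooden handle and steel blades at both ends, 180 mm long, lying on the bench along its own x axis; origin at the centre of its underside.
- sander: wooden sanding block 85 x 45 x 30 mm lying on the bench; origin at the centre of its underside.
Things that resemble listed ones, but are neither listed nor needed, are in the scene too. There is more than one size of the gauge; the job needs the middle-sized.

How it is judged:
By the outcome, as a careful person would: the job done as asked, in the order asked, and still so for the second after the job is handed in, with the robot touching nothing.
It also fails if it takes over 67 s, if anything falls off the work surface, if the arm or the gripper's body presses on something with over 40 N, if the wrist force passes 120 N, or if a joint passes its speed limit or range.

ROBOT

A 6-joint arm with a two-finger parallel gripper is mounted at the origin on the work surface. World frame = base frame: x ahead of the robot, y to its left, z up, the work surface at z = 0. Lengths are in m, angles in rad, forces in N, time in s.
With the tool pointing down it reaches from about 0.25 to 0.725 m from the base axis. Payload 4 kg.
Tool frame: the origin (TCP) lies between the finger pads; the fingertips stand 11 mm ahead of it and the grasp point (between the pads) lies 8 mm behind it (bot.tip_extent is the distance from the TCP to the fingertips, in m); z points along the fingers, y is the line along which they close (so a half turn about z gives the same grasp; the last joint's range is limited). The gripper opens to 85 mm and grips with 20 to 120 N. Pads are 22 mm wide; open, the fingers measure 114 mm over their backs; the gripper's body (76 mm by 85 mm) begins 54 mm behind the grasp point. The pads swing forward as they close: fully open they stand 13 mm farther back than shut.
Start: joints at [-1.331, 0.241, 0.005, 1.335, 0, 1.571], TCP at [0.119, -0.486, 0.205] pointing down, gripper open.
Joint ranges: [-2.72, 2.72], [-1.05, 1.87], [-1.09, 1.28], [-1.99, 2.15], [-1.42, 1.44], [-3.14, 3.14]. Speed limits (rad/s): [2.79, 2.79, 3.14, 3.14, 3.14, 3.14].

INTERFACE

Orientations are given as a unit quaternion [x, y, z, w].
In Python, from workcell import bot gives the robot as it stands. The module is installed in compiled form; this text tells all that it offers.
- The arm moves only by the tool drive_tool, never from a script. Its argument "rows" is a list of rows, each an object of numbers: "dx", "dy", "dz": the shift along the tool's x, y, z in units of 50 mm (1.0 is 50 mm); "wx", "wy", "wz": the turn, a rotation vector about the tool's x, y, z in units of 5 degrees (1.0 is 5 degrees); "hand": the finger opening in mm, from 0 to 85.4. A call has 1 to 20 rows; each row is the pose to reach, as a shift and turn from the pose commanded when the call began, along the tool's axes at that moment; what a row does not reach only later rows make up. A row lasts 1/10 s, in which the tool goes at most 50 mm and 8.59 degrees, less where a joint would pass 70% of its speed; a pose out of reach is approached as far as the arm can. A call with a gripper value outside its range is refused whole. The fingers move at their own pace and stop on an object; the grip force is fixed at half the most. Time passes only in rows, so rows that repeat a pose let the fingers close. It gives the time, the measured TCP pose, the force, the opening and the grip force at its end, in the units of the state.
- bot.get_obs(): the state, without advancing time (a new reading comes with each control period).
- bot.camera(name): name is "side" or "top"; returns the picture (384x512x3 uint8, red, green, blue); there is no depth.
- bot.get_calibration(name): a dict with "vfov" (degrees; the focal length in pixels is half the picture's height over the tangent of half this angle, whatever the lens; pixels are square), "cx", "cy" (the principal point, pixels), "k1" (the pictures are not rectified: a ray, as slopes to the right and down, at radius r is drawn at 1 + k1 r^2 times it, then the intrinsics apply), "origin" and "rotation" of the camera in the world. Camera axes: x right, y up, looking along -z (the intrinsics and any distortion apply to the point x, -y, -z); pixel columns grow to the right and rows downward; lengths in m; the calibration is good to about 2 mm. A picture is of the moment at which its call begins. get_calibration takes no time and is no camera call.
- bot.job_done(): hands the job in; it is judged then, once.
Trained networks look in the newest picture that a camera, given by its name, has taken for a name from the list of things; names that differ only in an ending like _2 or _b are one class to them, and where a whole thing is asked for, a point or a joint stands for the part that bears it (a point fixed in the world has none). Each returns a list of dicts, best first, with "score" (0 to 1); they miss things now and then, are a little off and sometimes report something else, mostly with a low value. They report only what shows in the picture. A call takes as long as a camera call. They do not tell look-alikes from the thing itself.
- bot.look_for(camera, thing): "extent" ([centre column, centre row, width, height] in pixels, round what is visible of it).
- bot.outline_of(camera, thing): "region" (384x512 bool, what is visible of it) and "extent" ([centre column, centre row, width, height] in pixels, round what is visible of it).
The state is a dict: "clock": time; "joint_pos": joint angles; "joint_vel": joint speeds; "tau": joint torques, N m; "eef_pos": TCP position; "tool_rot": TCP orientation; "ft_force": force on the tool from outside, world axes, zero at the start; "ft_torque": the same for the moment, N m; "grip_width": finger opening in m; "grasp_force": force on a finger pad.
Only numpy, scipy, OpenCV 4.12 (cv2) and the standard library are available. Lean on these libraries where they do the work, as an engineer would, in place of code of your own. Each camera call takes 0.05 s, during which the arm holds its last target. There are 200 camera calls.

## Working session

There is one attempt and no reset: what is moved stays moved. The work goes in short steps, Python scripts to look and compute and a tool call to move; the robot and the scene stay as the last step left them, time stands still between calls to the robot, and variables do not carry over. Pictures are saved under pics/ and viewed, at most 10 in all, crops included, and the job is handed in when it is done.

Besides the shell and the picture viewer there is one more tool, called after "Emit:" by a JSON object that holds its "fn" and its "kwargs". drive_tool: Moves the arm, as the interface text tells. Its arguments: {"type":"object","properties":{"rows":{"type":"array","items":{"type":"object","properties":{"dx":{"type":"number"},"dy":{"type":"number"},"dz":{"type":"number"},"wx":{"type":"number"},"wy":{"type":"number"},"wz":{"type":"number"},"hand":{"type":"number"}}}}},"required":["rows"]}

```bash
mkdir -p pics
cat > h.py <<'E'
import numpy as np, cv2
from workcell import bot
def cal(n):
    c=bot.get_calibration(n); f=192/np.tan(np.radians(c["vfov"])/2)
    return c,f,np.array(c["origin"]),np.array(c["rotation"]).reshape(3,3)
def ray(n,u,v):
    c,f,o,R=cal(n); d=np.array([(u-c["cx"])/f,(v-c["cy"])/f]); s=d.copy()
    for _ in range(30): s=d/(1+c["k1"]*(s@s))
    return o,R@np.array([s[0],-s[1],-1])
def at(n,u,v,z):
    o,d=ray(n,u,v); return o+d*(z-o[2])/d[2]
def pix(n,p):
    c,f,o,R=cal(n); q=R.T@(np.array(p)-o); s=np.array([q[0],-q[1]])/-q[2]
    s=s*(1+c["k1"]*(s@s)); return s*f+[c["cx"],c["cy"]]
def shot(n,fn=None):
    im=bot.camera(n)
    if fn: cv2.imwrite("pics/"+fn,im[:,:,::-1])
    return im
E
python3 - <<'E'
from h import *
a=shot("top"); b=shot("side")
cv2.imwrite("pics/t0.png",cv2.resize(a[:,:,::-1],(800,600))); cv2.imwrite("pics/s0.png",cv2.resize(b[:,:,::-1],(800,600)))
for n in("top","side"):
    print(n,bot.get_calibration(n))
    for t in("wheel","roundel","mark","gauge","tub","jar"):
        print(n,t,[(round(d["score"],2),np.round(d["extent"],1).tolist()) for d in bot.look_for(n,t)][:5])
o=bot.get_obs();print(o["clock"],o["eef_pos"],o["tool_rot"],o["grip_width"])
E
```

```text
top {'vfov': 51.223471821283916, 'cx': 252.67720063694568, 'cy': 200.12516254184112, 'k1': 0.03922436597511391, 'origin': array([ 0.27037211, -0.00150774,  1.39603376]), 'rotation': array([ 0.01411837, -0.01664213, -0.70192049,  0.71192088])}
top wheel [(0.95, [255.1, 113.8, 91.5, 91.7])]
top roundel [(0.82, [256.8, 111.3, 74.7, 73.6]), (0.23, [341.4, 125.9, 26.3, 24.5])]
top mark [(0.61, [256.9, 113.5, 93.7, 92.9])]
top gauge [(0.93, [362.6, 228.8, 40.5, 64.3]), (0.65, [164.4, 69.8, 29.2, 26.2]), (0.6, [227.4, 49.2, 19.8, 36.5])]
top tub [(0.9, [170.0, 120.8, 33.8, 31.1]), (0.38, [304.5, 170.6, 21.3, 28.6])]
top jar [(0.67, [255.1, 112.1, 74.1, 75.7]), (0.56, [340.9, 125.8, 24.0, 18.2])]
side {'vfov': 50.098873386233606, 'cx': 256.55803319404953, 'cy': 186.06347595399922, 'k1': 0.016254118325967522, 'origin': array([-0.05587597,  1.2571689 ,  1.25036724]), 'rotation': array([-0.06052376,  0.41183698,  0.89928211, -0.13423435])}
side wheel [(0.71, [193.9, 173.3, 67.9, 37.8]), (0.66, [139.8, 184.0, 18.8, 33.4])]
side roundel [(0.61, [193.5, 171.2, 50.6, 34.6])]
side mark [(0.74, [196.0, 175.0, 69.4, 42.8])]
side gauge [(0.97, [292.7, 143.1, 22.6, 43.0]), (0.72, [138.2, 184.2, 26.8, 35.0]), (0.7, [128.2, 225.3, 18.1, 29.6])]
side tub [(0.64, [171.8, 231.3, 27.0, 30.4]), (0.6, [195.8, 174.8, 71.2, 39.5])]
side jar [(0.55, [223.9, 150.0, 16.1, 19.4])]
0.7 [ 0.11875198 -0.48571379  0.20524632] [9.92820249e-01 1.19615846e-01 2.15182147e-06 5.36546333e-05] 0.08492602862932062
```

View pics/t0.png

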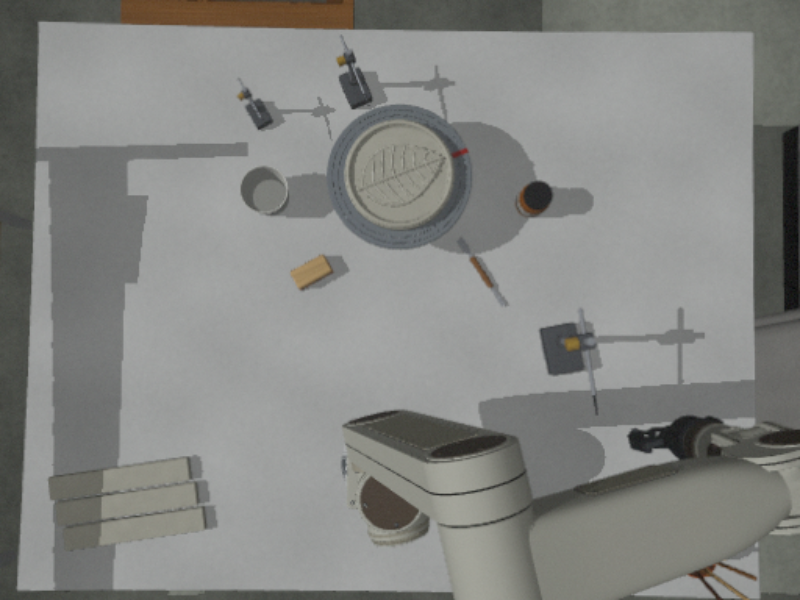

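View pics/s0.png

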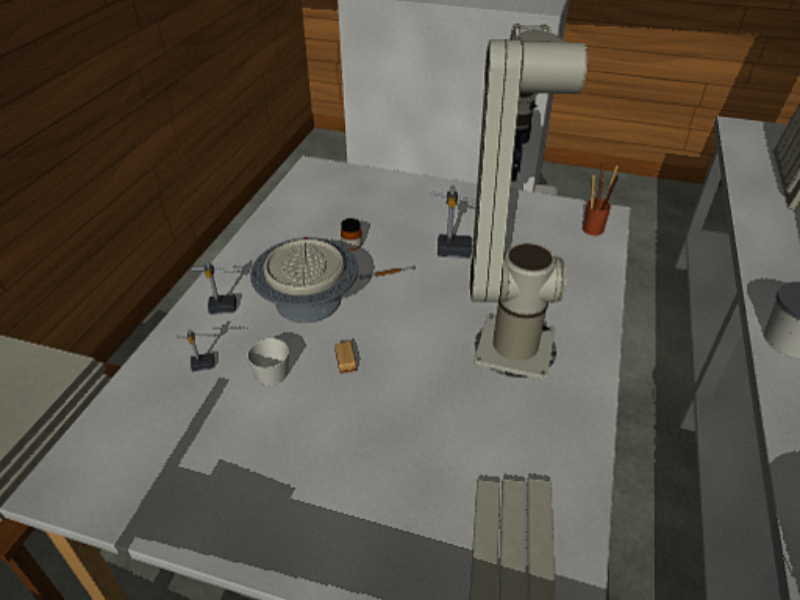

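```bash
sed -i 's/np.array(c\["rotation"\]).reshape(3,3)/Rotation.from_quat(c["rotation"]).as_matrix()/; 1a from scipy.spatial.transform import Rotation' h.py
python3 - <<'E'
from h import *
a=shot("top"); 
w=bot.outline_of("top","wheel")[0]; r=w["region"]
m=cv2.cvtColor(a,cv2.COLOR_RGB2HSV).astype(int)
red=((m[...,0]<8)|(m[...,0]>172))&(m[...,1]>130)&(m[...,2]>60); red[:,:200]=0;red[:,320:]=0;red[160:]=0
ys,xs=np.nonzero(red); print("red",xs.mean(),ys.mean(),len(xs))
# wheel: fit ellipse contour projected to z=.12
cn=max(cv2.findContours(r.astype(np.uint8),cv2.RETR_EXTERNAL,cv2.CHAIN_APPROX_NONE)[0],key=len)[:,0]
P=np.array([at("top",u,v,.12)[:2] for u,v in cn]); (c,rad)=cv2.minEnclosingCircle(P.astype(np.float32))
A=np.c_[2*P,np.ones(len(P))]; s=np.linalg.lstsq(A,(P**2).sum(1),rcond=None)[0]; print("wheel",c,rad,s[:2],np.sqrt(s[2]+s[:2]@s[:2]))
print("mark",at("top",xs.mean(),ys.mean(),.12), "tub",at("top",170,120.8,.04),"jar",at("top",341,126,.05))
for n,u,v in(("small",164.4,69.8),("mid",227.4,55),("big",360,223)): print(n,at("top",u,v,.02))
cv2.imwrite("pics/t1.png",cv2.resize(a[15:165,140:340,::-1],(800,600),interpolation=cv2.INTER_CUBIC))
b=shot("side"); cv2.imwrite("pics/s1.png",cv2.resize(b[125:245,100:260,::-1],(800,600),interpolation=cv2.INTER_CUBIC))
E
```

```text
red 294.2 97.3 20
wheel (0.6078024506568909, -0.008811444975435734) 0.1515769362449646 [ 0.60799666 -0.00977223] 0.14805130938518152
mark [ 0.65887578 -0.13456494  0.12      ] tub [0.59573275 0.27932626 0.04      ] jar [ 0.5842381  -0.30114722  0.05      ]
small [0.77781098 0.3061366  0.02      ]
mid [0.83372807 0.08891668 0.02      ]
big [ 0.25715012 -0.37452765  0.02      ]
```

View pics/t1.png

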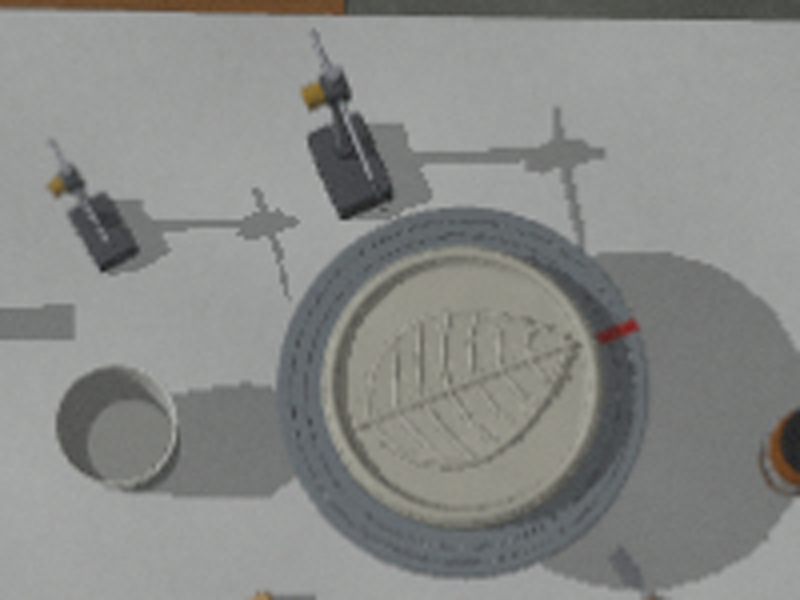

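View pics/s1.png

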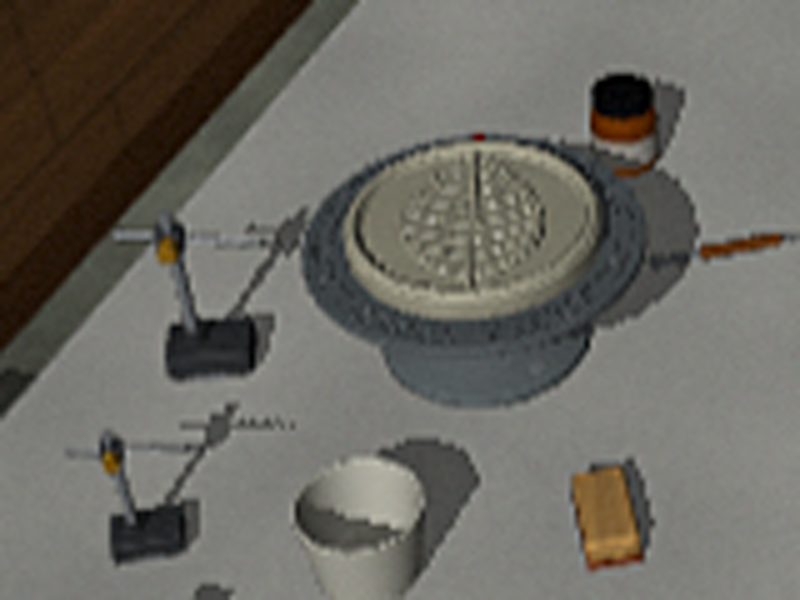

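Run:
```python
from h import *
print(bot.tip_extent)
c=np.array([.608,-.0095])
p=at("top",140+315/4,15+33/4,.124);q=at("top",140+387/4,15+183/4,.124);print("tail",p,"tip?",q)
d=q-p;print(np.degrees(np.arctan2(-d[1],-d[0])), [ (np.hypot(*(x[:2]-c)),np.degrees(np.arctan2(*(x[:2]-c)[::-1]))) for x in(p,q)])
for a in (20,22,24,26,28):
    t=np.radians(a);u=np.array([np.cos(t),np.sin(t)])
    print(a,[np.round((pix("top",[*(c+r*u),.124])-[140,15])*4) for r in(.154,.25)],[np.round((pix("side",[*(c+r*u),.124])-[100,125])*5) for r in(.154,.25)])
o=bot.get_obs();R=Rotation.from_quat(o["tool_rot"]).as_matrix();print(R.round(3),o["eef_pos"],"tool delta/50mm",R.T@(np.array([.477,.034-.0095,.35])-o["eef_pos"])/.05)
a=shot("top")[15:95,180:260]; b=shot("side")[150:210,110:190]
s=np.hstack([cv2.resize(a,(400,400),interpolation=cv2.INTER_CUBIC),cv2.resize(b,(400,300),interpolation=cv2.INTER_CUBIC)[:400] if 0 else np.vstack([cv2.resize(b,(400,300),interpolation=cv2.INTER_CUBIC),np.zeros((100,400,3),np.uint8)])])
cv2.imwrite("pics/c2.png",s[:,:,::-1])
```

```text
0.011
tail [0.89328257 0.11139383 0.124     ] tip? [0.77307059 0.05179088 0.124     ]
26.37292390931508 [(np.float64(0.30984102658086127), np.float64(22.965712451726024)), (np.float64(0.17608199811954275), np.float64(20.370013283122592))]
20 [array([397., 208.]), array([358.,  96.])] [array([299., 236.]), array([188., 239.])]
22 [array([391., 211.]), array([348., 100.])] [array([298., 240.]), array([186., 246.])]
24 [array([385., 213.]), array([338., 104.])] [array([298., 243.]), array([185., 252.])]
26 [array([379., 216.]), array([328., 108.])] [array([298., 247.]), array([184., 258.])]
28 [array([373., 219.]), array([318., 113.])] [array([298., 251.]), array([184., 265.])]
[[ 0.971  0.238  0.   ]
 [ 0.238 -0.971  0.   ]
 [ 0.    -0.    -1.   ]] [ 0.11876825 -0.48569177  0.20520913] tool delta/50mm [ 9.38330963 -8.21012205 -2.89541113]
```

View pics/c2.png

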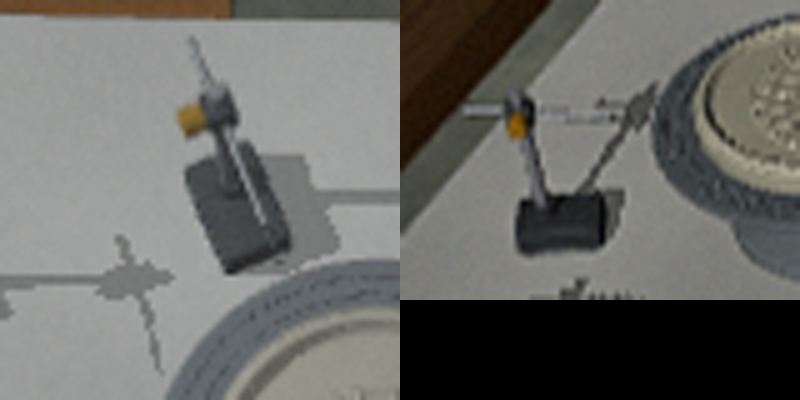

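Emit:
{"fn": "drive_tool", "kwargs": {"rows": [{"dz":-1,"hand":0},{"dz":-2,"hand":0},{"dz":-2.9,"hand":0},{"dx":0.7,"dy":-0.6,"dz":-2.9,"wz":0.5,"hand":0},{"dx":1.4,"dy":-1.2,"dz":-2.9,"wz":1,"hand":0},{"dx":2.1,"dy":-1.8,"dz":-2.9,"wz":1.5,"hand":0},{"dx":2.8,"dy":-2.4,"dz":-2.9,"wz":2,"hand":0},{"dx":3.5,"dy":-3,"dz":-2.9,"wz":2.5,"hand":0},{"dx":4.2,"dy":-3.6,"dz":-2.9,"wz":3,"hand":0},{"dx":4.9,"dy":-4.2,"dz":-2.9,"wz":3.5,"hand":0},{"dx":5.6,"dy":-4.8,"dz":-2.9,"wz":4,"hand":0},{"dx":6.3,"dy":-5.4,"dz":-2.9,"wz":4.5,"hand":0},{"dx":7,"dy":-6,"dz":-2.9,"wz":5,"hand":0},{"dx":7.7,"dy":-6.6,"dz":-2.9,"wz":5.5,"hand":0},{"dx":8.4,"dy":-7.2,"dz":-2.9,"wz":5.75,"hand":0},{"dx":9.1,"dy":-7.8,"dz":-2.9,"wz":5.75,"hand":0},{"dx":9.47,"dy":-8.19,"dz":-2.9,"wz":5.75,"hand":0},{"dx":9.47,"dy":-8.19,"dz":-2.9,"wz":5.75,"hand":0},{"dx":9.47,"dy":-8.19,"dz":-2.9,"wz":5.75,"hand":0},{"dx":9.47,"dy":-8.19,"dz":-2.9,"wz":5.75,"hand":0}]}}

```text
invalid input at $.rows[0]: expected keys dx, dy, dz, wx, wy, wz, hand
```

Emit:
{"fn": "drive_tool", "kwargs": {"rows": [{"dx":0,"dy":0,"dz":-1,"wx":0,"wy":0,"wz":0,"hand":0},{"dx":0,"dy":0,"dz":-2,"wx":0,"wy":0,"wz":0,"hand":0},{"dx":0,"dy":0,"dz":-2.9,"wx":0,"wy":0,"wz":0,"hand":0},{"dx":0.7,"dy":-0.6,"dz":-2.9,"wx":0,"wy":0,"wz":0.5,"hand":0},{"dx":1.4,"dy":-1.2,"dz":-2.9,"wx":0,"wy":0,"wz":1,"hand":0},{"dx":2.1,"dy":-1.8,"dz":-2.9,"wx":0,"wy":0,"wz":1.5,"hand":0},{"dx":2.8,"dy":-2.4,"dz":-2.9,"wx":0,"wy":0,"wz":2,"hand":0},{"dx":3.5,"dy":-3,"dz":-2.9,"wx":0,"wy":0,"wz":2.5,"hand":0},{"dx":4.2,"dy":-3.6,"dz":-2.9,"wx":0,"wy":0,"wz":3,"hand":0},{"dx":4.9,"dy":-4.2,"dz":-2.9,"wx":0,"wy":0,"wz":3.5,"hand":0},{"dx":5.6,"dy":-4.8,"dz":-2.9,"wx":0,"wy":0,"wz":4,"hand":0},{"dx":6.3,"dy":-5.4,"dz":-2.9,"wx":0,"wy":0,"wz":4.5,"hand":0},{"dx":7,"dy":-6,"dz":-2.9,"wx":0,"wy":0,"wz":5,"hand":0},{"dx":7.7,"dy":-6.6,"dz":-2.9,"wx":0,"wy":0,"wz":5.5,"hand":0},{"dx":8.4,"dy":-7.2,"dz":-2.9,"wx":0,"wy":0,"wz":5.75,"hand":0},{"dx":9.1,"dy":-7.8,"dz":-2.9,"wx":0,"wy":0,"wz":5.75,"hand":0},{"dx":9.47,"dy":-8.19,"dz":-2.9,"wx":0,"wy":0,"wz":5.75,"hand":0},{"dx":9.47,"dy":-8.19,"dz":-2.9,"wx":0,"wy":0,"wz":5.75,"hand":0},{"dx":9.47,"dy":-8.19,"dz":-2.9,"wx":0,"wy":0,"wz":5.75,"hand":0}]}}

```text
clock: 2.85
eef_pos: [0.4576, -0.0787, 0.3502]
tool_rot: [0.995, -0.099, 0.001, -0.02]
ft_force: [-0.5, 0.4, 0.6]
grip_width: 0.0001
grasp_force: 0.0
```

Emit:
{"fn": "drive_tool", "kwargs": {"rows": [{"dx":0,"dy":0,"dz":0,"wx":0,"wy":0,"wz":0,"hand":0},{"dx":0,"dy":0,"dz":0,"wx":0,"wy":0,"wz":0,"hand":0}]}}

```text
clock: 3.05
eef_pos: [0.4571, -0.0785, 0.3504]
tool_rot: [0.995, -0.099, 0.001, -0.02]
ft_force: [-0.1, -0.8, -0.1]
grip_width: 0.0002
grasp_force: 0.0
```

```bash
cat >> h.py <<'E'
C=np.array([.608,-.0095])
def to(p,yaw):
    "tool-axis shift (50mm) and turn (5deg) to TCP p, pointing down with tool x at yaw deg"
    o=bot.get_obs();R=Rotation.from_quat(o["tool_rot"]);y=np.radians(yaw)
    G=Rotation.from_matrix(np.array([[np.cos(y),np.sin(y),0],[np.sin(y),-np.cos(y),0],[0,0,-1]]))
    return np.round(R.inv().apply(np.array(p)-o["eef_pos"])/.05,3),np.round(np.degrees((R.inv()*G).as_rotvec())/5,3)
def rim(th,z,r=.131):
    t=np.radians(th);return [*(C+r*np.array([np.cos(t),np.sin(t)])),z]
def markang():
    a=bot.camera("top");m=cv2.cvtColor(a,cv2.COLOR_RGB2HSV).astype(int)
    red=((m[...,0]<8)|(m[...,0]>172))&(m[...,1]>130)&(m[...,2]>60)
    ys,xs=np.nonzero(red); P=np.array([at("top",u,v,.12)[:2]-C for u,v in zip(xs,ys)]).reshape(-1,2)
    r=np.hypot(*P.T); P=P[(r>.105)&(r<.158)]
    return (np.degrees(np.arctan2(P[:,1].mean(),P[:,0].mean())) if len(P) else None),len(P),bot.get_obs()["clock"]
E
python3 - <<'E'
from h import *
o=bot.get_obs();print(o["eef_pos"],o["tool_rot"],o["ft_force"]);print(to(rim(165,.145),-15)); print(markang())
E
```

```text
[ 0.45709405 -0.07849053  0.3504455 ] [ 0.99492833 -0.09857739  0.00134011 -0.01995797] [-0.11104567 -0.75868134 -0.08969394]
(array([ 0.079, -1.948,  4.19 ]), array([-0.458,  0.029,  0.737]))
(None, 0, 3.1)
```

Emit:
{"fn": "drive_tool", "kwargs": {"rows": [{"dx":0.08,"dy":-0.9,"dz":0.5,"wx":-0.46,"wy":0.03,"wz":0.74,"hand":0},{"dx":0.08,"dy":-1.6,"dz":1.3,"wx":-0.46,"wy":0.03,"wz":0.74,"hand":0},{"dx":0.08,"dy":-1.95,"dz":2.1,"wx":-0.46,"wy":0.03,"wz":0.74,"hand":0},{"dx":0.08,"dy":-1.95,"dz":2.9,"wx":-0.46,"wy":0.03,"wz":0.74,"hand":0},{"dx":0.08,"dy":-1.95,"dz":3.5,"wx":-0.46,"wy":0.03,"wz":0.74,"hand":0},{"dx":0.08,"dy":-1.95,"dz":4,"wx":-0.46,"wy":0.03,"wz":0.74,"hand":0},{"dx":0.08,"dy":-1.95,"dz":4.19,"wx":-0.46,"wy":0.03,"wz":0.74,"hand":0},{"dx":0.08,"dy":-1.95,"dz":4.19,"wx":-0.46,"wy":0.03,"wz":0.74,"hand":0},{"dx":0.08,"dy":-1.95,"dz":4.19,"wx":-0.46,"wy":0.03,"wz":0.74,"hand":0}]}}

```text
clock: 4.0
eef_pos: [0.4595, -0.0791, 0.1537]
tool_rot: [0.995, -0.098, 0.0, -0.02]
ft_force: [-0.2, 0.0, -0.9]
grip_width: 0.0001
grasp_force: 0.0
```

Run:
```python
from h import *
o=bot.get_obs();print(o["eef_pos"],o["tool_rot"],o["ft_force"]);print(to(rim(165,.133),-15)); print(markang())
a=shot("top")[15:165,140:340];b=shot("side")[125:245,100:260]
s=np.hstack([cv2.resize(a,(400,300),interpolation=cv2.INTER_CUBIC),cv2.resize(b,(400,300),interpolation=cv2.INTER_CUBIC)])
cv2.imwrite("pics/c3.png",s[:,:,::-1])
```

```text
[ 0.45945485 -0.07913646  0.15369073] [ 9.94945288e-01 -9.84804521e-02  3.98248593e-04 -1.96294587e-02] [-0.23395976  0.01965395 -0.92299182]
(array([ 0.027, -2.099,  0.496]), array([-0.447,  0.05 ,  0.739]))
(np.float64(-67.84973564626614), 20, 4.05)
```

View pics/c3.png

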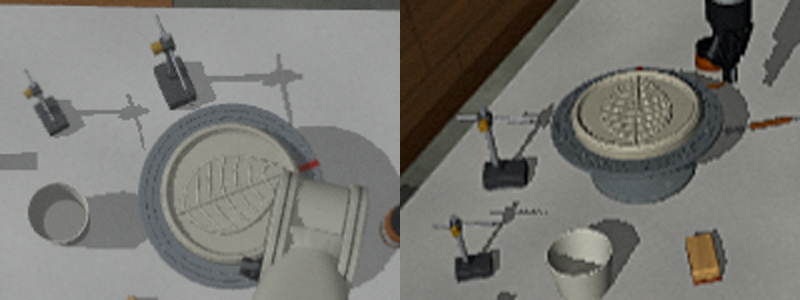

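Run:
```python
from h import *
o=bot.get_obs();print(np.round(o["joint_pos"],3),np.round(o["joint_vel"],3),np.round(o["tau"],1))
```

```text
[-0.198  0.207 -0.174  1.192  0.039  3.141] [-0.    -0.013  0.025  0.006 -0.001  0.001] [  0.  -33.8  23.6  -0.    0.1  -0. ]
```

Emit:
{"fn": "drive_tool", "kwargs": {"rows": [{"dx":0,"dy":-0.1,"dz":-0.4,"wx":0,"wy":0,"wz":-1.7,"hand":0},{"dx":0,"dy":-0.2,"dz":-0.6,"wx":0,"wy":0,"wz":-3.4,"hand":0},{"dx":0,"dy":-0.3,"dz":-0.6,"wx":0,"wy":0,"wz":-5.1,"hand":0},{"dx":0,"dy":-0.4,"dz":-0.6,"wx":0,"wy":0,"wz":-6.8,"hand":0},{"dx":0,"dy":-0.5,"dz":-0.6,"wx":0,"wy":0,"wz":-8.5,"hand":0},{"dx":0,"dy":-0.6,"dz":-0.6,"wx":0,"wy":0,"wz":-10.2,"hand":0},{"dx":0,"dy":-0.8,"dz":-0.6,"wx":0,"wy":0,"wz":-11.9,"hand":0},{"dx":0,"dy":-1,"dz":-0.6,"wx":0,"wy":0,"wz":-13.6,"hand":0},{"dx":0,"dy":-1.1,"dz":-0.6,"wx":0,"wy":0,"wz":-15.3,"hand":0},{"dx":0,"dy":-1.2,"dz":-0.6,"wx":0,"wy":0,"wz":-17,"hand":0},{"dx":0,"dy":-1.3,"dz":-0.6,"wx":0,"wy":0,"wz":-18.7,"hand":0},{"dx":0,"dy":-1.4,"dz":-0.6,"wx":0,"wy":0,"wz":-20.4,"hand":0},{"dx":0,"dy":-1.5,"dz":-0.6,"wx":0,"wy":0,"wz":-22.1,"hand":0},{"dx":0,"dy":-1.6,"dz":-0.6,"wx":0,"wy":0,"wz":-23.8,"hand":0},{"dx":0,"dy":-1.7,"dz":-0.6,"wx":0,"wy":0,"wz":-25.5,"hand":0},{"dx":0,"dy":-1.8,"dz":-0.6,"wx":0,"wy":0,"wz":-27.2,"hand":0},{"dx":0,"dy":-1.9,"dz":-0.6,"wx":0,"wy":0,"wz":-28.9,"hand":0},{"dx":0,"dy":-2,"dz":-0.6,"wx":0,"wy":0,"wz":-30.6,"hand":0},{"dx":0,"dy":-2.1,"dz":-0.6,"wx":0,"wy":0,"wz":-32.3,"hand":0},{"dx":0,"dy":-2.1,"dz":-0.6,"wx":0,"wy":0,"wz":-34,"hand":0}]}}

```text
clock: 6.15
eef_pos: [0.4819, 0.0229, 0.1904]
tool_rot: [0.181, 0.983, 0.02, 0.001]
ft_force: [-0.0, -0.0, -0.2]
grip_width: -0.0001
grasp_force: 0.0
```

Run:
```python
from h import *
o=bot.get_obs();print(o["eef_pos"],o["tool_rot"],o["joint_pos"].round(2));print(to(rim(165,.135),165))
```

```text
[0.48186715 0.02286365 0.19040942] [0.18138371 0.98321086 0.01987947 0.00107312] [ 0.02  0.2  -0.08  1.28  0.04  0.39]
(array([ 0.013, -0.018,  1.108]), array([ 0.455, -0.035, -1.181]))
```

Emit:
{"fn": "drive_tool", "kwargs": {"rows": [{"dx":0,"dy":0,"dz":0.3,"wx":0.45,"wy":-0.03,"wz":-1.18,"hand":0},{"dx":0.01,"dy":-0.02,"dz":0.7,"wx":0.45,"wy":-0.03,"wz":-1.18,"hand":0},{"dx":0.01,"dy":-0.02,"dz":1,"wx":0.45,"wy":-0.03,"wz":-1.18,"hand":0},{"dx":0.01,"dy":-0.02,"dz":1.1,"wx":0.45,"wy":-0.03,"wz":-1.18,"hand":0},{"dx":0.01,"dy":-0.02,"dz":1.1,"wx":0.45,"wy":-0.03,"wz":-1.18,"hand":0}]}}

```text
clock: 6.65
eef_pos: [0.4805, 0.0238, 0.1342]
tool_rot: [0.134, 0.991, -0.0, -0.002]
ft_force: [0.0, -0.5, 1.1]
grip_width: -0.0
grasp_force: 0.0
```

Run:
```python
from h import *
o=bot.get_obs();print(o["eef_pos"],o["tool_rot"],o["ft_force"]);print(to(rim(165,.131),165))
a=shot("top")[15:165,140:340];b=shot("side")[125:245,100:260]
s=np.hstack([cv2.resize(a,(400,300),interpolation=cv2.INTER_CUBIC),cv2.resize(b,(400,300),interpolation=cv2.INTER_CUBIC)])
cv2.imwrite("pics/c4.png",s[:,:,::-1]); print(markang())
```

```text
[0.48051641 0.02378016 0.13420152] [ 1.33890513e-01  9.90994732e-01 -1.20461910e-05 -1.66465195e-03] [ 0.00737088 -0.46040709  1.05783183]
(array([-0.015,  0.017,  0.064]), array([-0.005, -0.038, -0.078]))
(np.float64(-67.78426892098959), 19, 6.8)
```

View pics/c4.png

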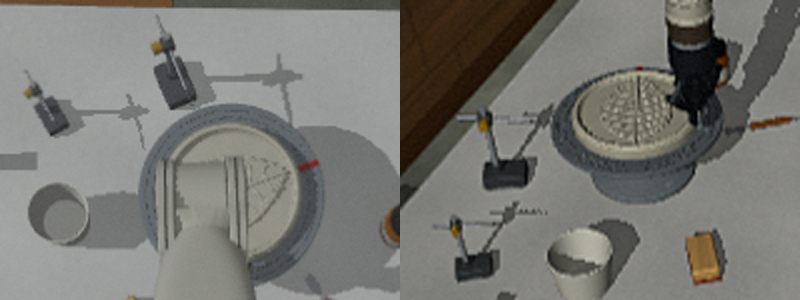

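Emit:
{"fn": "drive_tool", "kwargs": {"rows": [{"dx":-0.01,"dy":0.02,"dz":0.05,"wx":0,"wy":0,"wz":0,"hand":0},{"dx":-0.01,"dy":0.02,"dz":0.08,"wx":0,"wy":0,"wz":0,"hand":0},{"dx":-0.01,"dy":0.02,"dz":0.08,"wx":0,"wy":0,"wz":0,"hand":0}]}}

```text
clock: 7.1
eef_pos: [0.4811, 0.0247, 0.1299]
tool_rot: [0.134, 0.991, 0.0, -0.002]
ft_force: [-0.2, 0.7, -0.7]
grip_width: -0.0002
grasp_force: 0.0
```

Emit:
{"fn": "drive_tool", "kwargs": {"rows": [{"dx":0,"dy":0,"dz":0.02,"wx":0,"wy":0,"wz":0,"hand":0},{"dx":0,"dy":0,"dz":0.04,"wx":0,"wy":0,"wz":0,"hand":0},{"dx":0,"dy":0,"dz":0.04,"wx":0,"wy":0,"wz":0,"hand":0}]}}

```text
clock: 7.4
eef_pos: [0.481, 0.0247, 0.1277]
tool_rot: [0.134, 0.991, -0.0, -0.002]
ft_force: [0.6, 1.1, 0.2]
grip_width: -0.0001
grasp_force: 0.0
```

Emit:
{"fn": "drive_tool", "kwargs": {"rows": [{"dx":0,"dy":0,"dz":0.02,"wx":0,"wy":0,"wz":0,"hand":0},{"dx":0,"dy":0,"dz":0.04,"wx":0,"wy":0,"wz":0,"hand":0},{"dx":0,"dy":0,"dz":0.04,"wx":0,"wy":0,"wz":0,"hand":0}]}}

```text
clock: 7.7
eef_pos: [0.481, 0.0247, 0.1257]
tool_rot: [0.134, 0.991, -0.0, -0.002]
ft_force: [0.6, -0.9, 0.5]
grip_width: -0.0
grasp_force: 0.0
```

Run:
```python
from h import *
b=shot("side"); S=8;x0,y0=150,130
im=cv2.resize(b[y0:y0+75,x0:x0+100],None,fx=S,fy=S,interpolation=cv2.INTER_CUBIC)
def dot(p,col,n="side"):
    u=(pix(n,p)+.5-[x0,y0])*S; cv2.circle(im,tuple(int(k) for k in u),2,col,-1)
for t in range(0,360,6):
    dot(rim(t,.12,.15),(255,0,0)); dot(rim(t,.145,.112),(0,255,0))
e=bot.get_obs()["eef_pos"]; dot(e,(255,255,0)); dot(e-[0,0,.011],(255,0,255))
for t in range(0,360,30): dot(rim(t,.12,.131),(0,0,255))
cv2.imwrite("pics/c5.png",im[:,:,::-1])
```

```text
(no output)
```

View pics/c5.png

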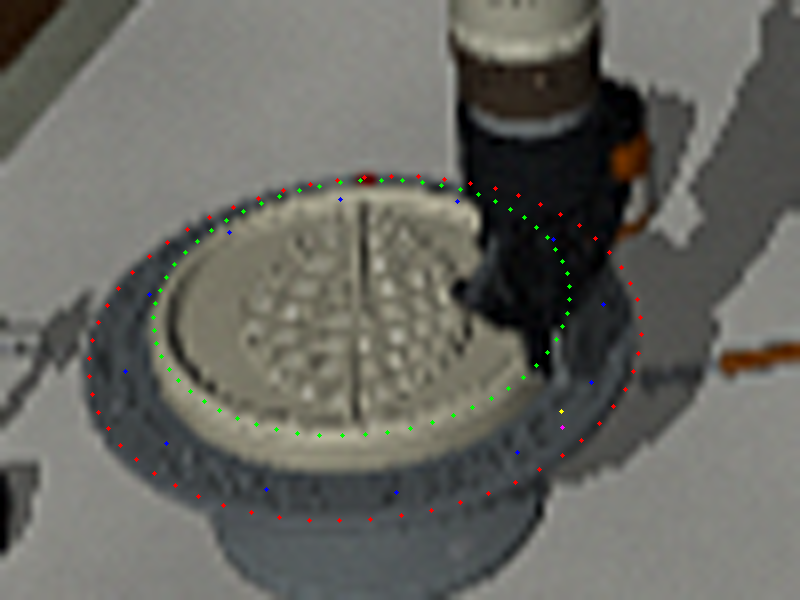

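Emit:
{"fn": "drive_tool", "kwargs": {"rows": [{"dx":0,"dy":0,"dz":0.02,"wx":0,"wy":0,"wz":0,"hand":0},{"dx":0,"dy":0,"dz":0.04,"wx":0,"wy":0,"wz":0,"hand":0},{"dx":0,"dy":0,"dz":0.06,"wx":0,"wy":0,"wz":0,"hand":0}]}}

```text
clock: 8.05
eef_pos: [0.4811, 0.0247, 0.1228]
tool_rot: [0.134, 0.991, 0.0, -0.002]
ft_force: [0.5, -0.1, 0.7]
grip_width: 0.0005
grasp_force: 0.0
```

Run:
```python
from h import *
b=shot("side"); g=b[168:192,205:236].astype(int).sum(2)//3
print("cols 205..235");[print(168+i,*r) for i,r in enumerate(g)]
o=bot.get_obs();print(o["eef_pos"],pix("side",o["eef_pos"]),o["grip_width"],o["ft_force"])
```

```text
cols 205..235
168 115 87 38 39 58 19 6 7 17 10 7 8 14 16 12 5 11 11 39 41 40 26 38 37 82 83 80 82 80 81 80
169 136 133 90 45 63 10 8 2 15 10 5 7 13 14 7 12 16 30 35 43 37 36 39 31 81 80 82 80 80 80 79
170 141 134 112 61 88 55 13 0 1 5 12 9 8 13 12 22 39 43 35 40 43 34 35 50 70 83 82 79 79 81 81
171 117 101 122 33 124 108 81 50 54 17 2 8 5 8 30 27 53 37 34 37 41 30 35 64 73 82 82 80 79 79 78
172 117 79 100 76 118 118 121 103 109 88 31 12 7 0 69 40 49 30 29 38 37 29 50 64 70 81 80 83 80 80 78
173 117 95 44 117 114 113 115 116 121 121 65 14 9 4 92 50 44 29 30 39 34 53 71 60 64 82 80 78 81 81 80
174 98 114 80 111 112 111 112 117 99 117 69 17 13 0 94 48 49 33 29 37 33 75 73 51 74 81 80 80 78 83 82
175 80 112 114 112 112 112 114 97 104 138 67 9 14 3 76 60 42 37 34 37 38 70 70 41 85 72 73 76 80 68 68
176 104 112 113 110 113 113 103 106 130 119 94 16 7 0 53 82 30 40 36 40 59 70 69 33 75 50 56 56 64 45 46
177 113 111 113 110 111 97 110 124 117 100 99 44 47 39 87 79 46 40 53 45 68 71 52 46 71 43 47 51 54 59 53
178 111 114 112 101 122 104 132 127 104 92 71 69 72 71 102 71 55 51 70 53 69 69 33 7
[... 830 characters left out ...]
01 137 134 131 130 132 133
187 62 67 55 68 53 67 46 59 81 63 61 73 70 62 60 59 68 78 77 76 75 70 67 100 136 133 133 129 129 131 131
188 65 57 53 69 70 71 68 55 86 74 65 76 61 57 65 76 79 74 69 68 103 102 99 134 132 131 128 128 130 130 130
189 70 51 57 69 62 72 69 73 72 77 64 60 43 62 73 70 71 70 104 100 138 134 137 128 130 130 130 128 130 130 130
190 68 60 49 66 53 72 69 78 71 63 55 42 33 58 104 105 101 99 136 133 132 127 131 129 129 128 129 129 130 127 128
191 69 56 75 71 71 75 73 63 55 41 41 54 39 60 143 137 135 133 134 130 131 129 130 133 127 131 128 131 131 130 130
[0.4810018  0.02466669 0.12265701] [219.75934696 181.54604499] -0.00023686814234216157 [-0.70102922 -0.50639351 -0.33372745]
```

Run:
```python
from h import *
b=shot("side"); s1=cv2.resize(cv2.imread("pics/s1.png")[:,:,::-1],(160,120),interpolation=cv2.INTER_AREA).astype(int)
d=np.abs(b[125:245,100:260].astype(int)-s1).sum(2)
print("cols 208..232");[print(168+i,*r) for i,r in enumerate(d[43:62,108:133])]
for p in ([.481,.0247,.1227],[.481,.0247,.1117],[.481,.0247,.145],[.481,-.01,.12],[.47,.0247,.12]): print(p,pix("side",p))
```

```text
cols 208..232
168 92 214 268 276 313 282 303 324 303 216 286 172 119 84 188 90 79 75 55 81 66 20 6 14 9
169 87 218 305 308 321 307 293 311 294 251 268 199 86 37 145 87 71 72 79 77 90 21 10 4 4
170 16 34 169 296 328 314 295 310 252 309 231 188 57 24 83 102 79 86 87 78 44 11 6 14 14
171 34 46 15 84 166 172 275 289 234 310 235 117 8 58 87 98 71 73 78 93 9 14 11 6 18
172 16 26 27 28 23 13 67 160 291 282 274 58 16 5 116 93 82 82 92 35 4 7 17 6 2
173 28 11 7 16 22 32 51 114 313 254 264 150 16 47 103 63 82 90 35 21 5 3 6 7 1
174 5 12 7 8 19 16 37 147 279 224 189 149 33 59 102 43 73 100 15 14 5 18 9 2 1
175 1 2 7 19 10 7 51 114 240 207 144 73 3 93 72 71 79 84 15 6 16 24 4 8 5
176 10 6 11 5 4 30 18 11 221 162 156 36 34 125 103 87 61 32 22 12 19 15 5 6 7
177 16 8 5 10 18 8 1 36 61 26 49 63 50 45 130 46 9 22 6 5 9 7 3 9 10
178 5 13 3 18 3 3 2 6 17 44 20 108 37 8 51 21 4 5 17 18 7 14 3 4 10
179 10 10 14 18 15 14 12 9 5 5 5 4 12 6 15 8 1 12 2 3 12 2 11 1 12
180 16 4 5 25 6 3 13 4 3 4 18 16 4 4 5 4 19 27 11 21 7 12 4 3 12
181 2 10 14 8 13 9 2 12 10 4 6 4 21 6 4 3 6 5 12 20 9 8 9 8 8
182 8 4 1 7 5 1 4 9 4 2 8 2 8 7 6 11 1 6 20 2 7 2 6 4 2
183 7 8 13 6 1 9 1 20 10 15 8 2 10 21 15 12 5 8 10 5 12 5 9 3 2
184 10 18 6 1 7 8 12 4 6 8 7 8 5 18 10 3 12 6 1 15 8 10 4 6 8
185 4 11 6 14 16 15 14 6 6 7 10 11 6 8 9 13 13 3 7 7 6 14 24 2 18
186 4 6 14 8 13 8 1 3 2 4 16 20 7 9 8 14 4 3 4 7 6 9 24 15 1
[0.481, 0.0247, 0.1227] [219.75637913 181.54323264]
[0.481, 0.0247, 0.1117] [219.90281404 183.51142372]
[0.481, 0.0247, 0.145] [219.45569877 177.50302258]
[0.481, -0.01, 0.12] [222.65410174 177.06550172]
[0.47, 0.0247, 0.12] [222.2172262  182.51796521]
```

Emit:
{"fn": "drive_tool", "kwargs": {"rows": [{"dx":0,"dy":0,"dz":0.03,"wx":0,"wy":0,"wz":0,"hand":0},{"dx":0,"dy":0,"dz":0.06,"wx":0,"wy":0,"wz":0,"hand":0},{"dx":0,"dy":0,"dz":0.09,"wx":0,"wy":0,"wz":0,"hand":0}]}}

```text
clock: 8.45
eef_pos: [0.4811, 0.0247, 0.1183]
tool_rot: [0.134, 0.991, 0.0, -0.002]
ft_force: [0.4, 0.1, 0.3]
grip_width: 0.0002
grasp_force: 0.0
```

Emit:
{"fn": "drive_tool", "kwargs": {"rows": [{"dx":0,"dy":0,"dz":0.03,"wx":0,"wy":0,"wz":0,"hand":0},{"dx":0,"dy":0,"dz":0.06,"wx":0,"wy":0,"wz":0,"hand":0},{"dx":0,"dy":0,"dz":0.09,"wx":0,"wy":0,"wz":0,"hand":0}]}}

```text
clock: 8.75
eef_pos: [0.4811, 0.0247, 0.1138]
tool_rot: [0.134, 0.991, 0.0, -0.002]
ft_force: [-0.4, -0.4, 0.3]
grip_width: -0.0002
grasp_force: 0.0
```

```bash
cat >> h.py <<'E'
def sdiff():
    b=shot("side"); s1=cv2.resize(cv2.imread("pics/s1.png")[:,:,::-1],(160,120),interpolation=cv2.INTER_AREA).astype(int)
    d=np.abs(b[125:245,100:260].astype(int)-s1).sum(2)
    print("cols 208..232");[print(168+i,*r) for i,r in enumerate(d[43:64,108:133])]
E
python3 - <<'E'
from h import *
sdiff();o=bot.get_obs();print(o["eef_pos"],o["ft_force"],o["joint_pos"])
E
```

```text
cols 208..232
168 94 165 195 263 263 191 284 302 282 218 283 173 88 64 175 125 102 59 57 77 63 25 4 2 5
169 36 155 249 269 315 168 300 328 287 237 267 192 98 78 179 85 70 76 83 74 85 6 10 0 8
170 16 228 296 300 323 314 292 319 257 277 232 195 87 73 164 92 84 82 87 85 42 4 7 11 6
171 42 85 290 323 316 315 295 278 253 317 224 177 67 5 133 90 73 67 86 84 8 17 7 5 11
172 4 56 81 168 295 331 323 245 276 295 221 132 62 8 106 96 79 80 85 43 2 1 18 6 1
173 28 16 25 7 84 180 206 293 342 247 228 18 46 47 97 64 81 88 36 17 9 2 10 3 4
174 14 11 7 17 48 38 1 226 292 238 181 101 26 57 125 49 79 89 18 15 5 12 14 6 0
175 4 21 2 15 6 17 65 95 250 199 135 75 4 85 130 75 77 58 16 7 10 28 5 17 17
176 8 4 6 4 3 23 23 36 217 149 149 20 46 108 130 88 86 10 8 10 14 14 19 11 10
177 13 3 5 7 15 5 4 2 166 136 146 29 49 98 117 88 96 19 15 3 19 15 5 6 7
178 7 20 5 22 12 7 17 26 103 138 190 4 76 82 83 39 52 16 17 15 14 14 3 2 6
179 11 17 17 13 19 4 5 17 14 55 62 127 94 35 37 26 9 16 1 3 25 5 10 4 9
180 24 2 2 18 7 4 6 10 3 3 41 109 32 3 5 9 23 16 16 25 2 4 7 3 6
181 3 18 11 8 14 3 3 9 8 5 1 2 7 3 3 4 6 6 13 7 9 1 6 3 11
182 10 3 10 11 3 0 4 5 5 7 2 5 7 9 7 10 2 17 11 3 3 10 7 5 5
183 12 12 23 13 6 11 2 17 13 16 12 3 1 14 19 6 14 9 3 16 3 3 9 5 3
184 9 13 3 2 5 12 13 7 12 4 2 2 4 16 2 3 18 2 2 8 13 2 8 3 3
185 3 6 1 4 17 5 7 1 3 4 4 15 3 2 5 26 12 5 12 15 9 11 18 3 21
186 7 3 17 16 11 11 11 4 9 3 8 19 6 12 11 6 5 5 2 5 4 3 21 13 6
187 11 7 20 2 2 12 6 4 7 10 4 13 4 9 9 9 5 3 8 11 8 24 2 6 19
188 6 13 1 15 2 12 3 6 12 13 6 7 15 12 2 1 9 20 14 6 19 1 8 20 9
[0.48092087 0.02467575 0.11351513] [-0.07367146 -0.06213919 -0.95050259] [ 5.08149133e-02  2.69541801e-01 -2.04857118e-01  1.10019804e+00
  6.56731454e-04  3.19347142e-01]
```

Run:
```python
from h import *
for u,v in((217.5,178.7),(218.5,179.8),(219,180.3)):
  for z in (.12,.125,.13):
    p=at("side",u,v,z); print(u,v,p,np.hypot(*(p[:2]-C)))
# wheel centre from side network
w=bot.outline_of("side","wheel");print([(d["score"],d["extent"]) for d in w])
for n,t in(("side","sander"),("top","sander"),("side","jar"),("top","jar")):
    for d in bot.look_for(n,t)[:2]: print(n,t,d["score"],at(n,*d["extent"][:2],.04 if t=="jar" else .015))
```

```text
217.5 178.7 [0.49829764 0.00684648 0.12      ] 0.11091354320855885
217.5 178.7 [0.49584635 0.01237708 0.125     ] 0.11426744404794138
217.5 178.7 [0.49339505 0.01790768 0.13      ] 0.11783665107756754
218.5 179.8 [0.49155186 0.01248119 0.12      ] 0.11850460961907638
218.5 179.8 [0.4891304  0.01798687 0.125     ] 0.1220061893431628
218.5 179.8 [0.48670894 0.02349255 0.13      ] 0.12569816984686055
219 180.3 [0.48831372 0.01497373 0.12      ] 0.12216287666294491
219 180.3 [0.48590659 0.02046838 0.125     ] 0.1257175631864972
219 180.3 [0.48349945 0.02596303 0.13      ] 0.12945274810430846
[(0.63, [193.6, 178.0, 69.9, 35.2])]
side sander 0.48 [0.41753002 0.19333982 0.015     ]
top sander 0.66 [0.4068359  0.17951145 0.015     ]
top jar 0.98 [ 0.5834991  -0.30475591  0.04      ]
```

Run:
```python
from h import *
for e in ([.4595,-.0791,.1537],): print(pix("side",e),pix("side",np.array(e)-[0,0,.011]),"seen tip ~",(233.2,156.2))
for z in(.194,.205,.22): print(pix("top",[.119,-.486,z]), at("top",404.5,279.7,z))
```

```text
[232.4078039  162.42771271] [232.49991647 164.41740998] seen tip ~ (233.2, 156.2)
[413.8479638  271.10128935] [ 0.09324486 -0.45837253  0.194     ]
[415.37905296 271.60630783] [ 0.09486578 -0.45419169  0.205     ]
[417.51426342 272.31062607] [ 0.09707612 -0.44849054  0.22      ]
```

Emit:
{"fn": "drive_tool", "kwargs": {"rows": [{"dx":0,"dy":0,"dz":0.03,"wx":0,"wy":0,"wz":0,"hand":0},{"dx":0,"dy":0,"dz":0.06,"wx":0,"wy":0,"wz":0,"hand":0},{"dx":0,"dy":0,"dz":0.08,"wx":0,"wy":0,"wz":0,"hand":0}]}}

```text
clock: 9.35
eef_pos: [0.481, 0.0247, 0.1097]
tool_rot: [0.134, 0.991, -0.0, -0.002]
ft_force: [-0.1, 0.4, -0.5]
grip_width: -0.0
grasp_force: 0.0
```

Emit:
{"fn": "drive_tool", "kwargs": {"rows": [{"dx":0,"dy":0,"dz":0.03,"wx":0,"wy":0,"wz":0,"hand":0},{"dx":0,"dy":0,"dz":0.06,"wx":0,"wy":0,"wz":0,"hand":0},{"dx":0,"dy":0,"dz":0.08,"wx":0,"wy":0,"wz":0,"hand":0}]}}

```text
clock: 9.65
eef_pos: [0.481, 0.0247, 0.1057]
tool_rot: [0.134, 0.991, -0.0, -0.002]
ft_force: [-0.3, -0.2, 0.4]
grip_width: -0.0001
grasp_force: 0.0
```

Run:
```python
from h import *
b=shot("side"); s1=cv2.resize(cv2.imread("pics/s1.png")[:,:,::-1],(160,120),interpolation=cv2.INTER_AREA).astype(int)
d=np.abs(b[125:245,100:260].astype(int)-s1).sum(2)[47:64,110:130]
g=b[172:189,210:230].astype(int).sum(2)//3
for i in range(13): print(172+i,*d[i],"|",*g[i])
print(markang())
im=cv2.resize(b[145:205,180:260,::-1],(800,600),interpolation=cv2.INTER_CUBIC);cv2.imwrite("pics/c6.png",im)
```

```text
172 295 311 313 324 311 223 293 291 229 125 74 97 150 84 81 80 95 46 3 10 | 13 7 6 4 4 13 6 6 19 9 10 15 15 33 40 39 24 50 63 70
173 176 284 326 312 271 278 325 262 213 103 118 8 107 54 81 90 26 13 11 2 | 51 16 2 4 11 10 10 5 19 10 5 64 28 34 39 36 55 69 62 62
174 13 80 167 253 309 346 302 252 170 85 151 35 116 43 70 94 12 13 4 11 | 106 84 53 12 3 1 8 7 8 14 8 80 27 33 40 34 73 70 52 72
175 13 40 26 34 94 218 262 220 153 36 30 71 131 68 67 87 13 13 7 26 | 115 122 91 90 89 32 5 7 1 41 56 45 22 35 42 29 70 72 43 87
176 11 11 16 44 43 61 227 148 154 12 61 117 137 75 87 32 16 5 12 21 | 114 104 109 137 126 77 10 12 2 60 87 28 32 42 29 43 72 67 36 77
177 7 14 15 16 11 19 156 122 134 24 59 91 128 88 81 12 3 7 7 13 | 95 113 125 122 103 95 15 15 12 57 85 30 39 39 23 65 68 54 47 72
178 2 21 8 6 17 25 156 132 184 36 77 43 51 93 47 26 14 19 5 7 | 104 132 125 104 93 78 11 16 2 55 88 39 50 35 36 75 69 34 71 83
179 15 13 14 17 13 25 131 170 196 40 127 38 78 41 8 21 12 3 17 11 | 128 128 122 98 79 77 22 8 1 42 96 44 39 44 58 73 54 46 80 82
180 2 30 2 6 6 18 43 58 65 13 105 97 53 19 20 25 16 17 5 1 | 115 122 99 83 77 77 53 48 42 54 92 35 45 65 71 66 31 69 76 76
181 12 1 14 5 4 8 5 45 28 52 42 64 2 6 9 4 5 13 20 2 | 110 92 90 83 75 70 68 70 71 77 79 46 63 71 66 45 56 79 81 78
182 5 10 2 10 5 6 4 2 13 3 5 12 21 7 4 6 21 2 5 7 | 95 96 83 80 71 68 56 45 67 66 68 70 72 67 47 47 82 77 77 77
183 10 11 2 7 2 26 20 14 10 3 6 7 28 8 4 9 0 6 3 9 | 98 89 73 64 66 77 36 57 68 67 66 68 70 51 42 73 80 77 76 76
184 13 4 3 8 16 6 6 4 4 8 4 5 16 2 16 7 7 13 14 16 | 86 74 65 48 72 76 58 53 62 67 69 65 56 45 66 79 80 78 78 76
(np.float64(-67.87095329468536), 20, 9.75)
```

View pics/c6.png

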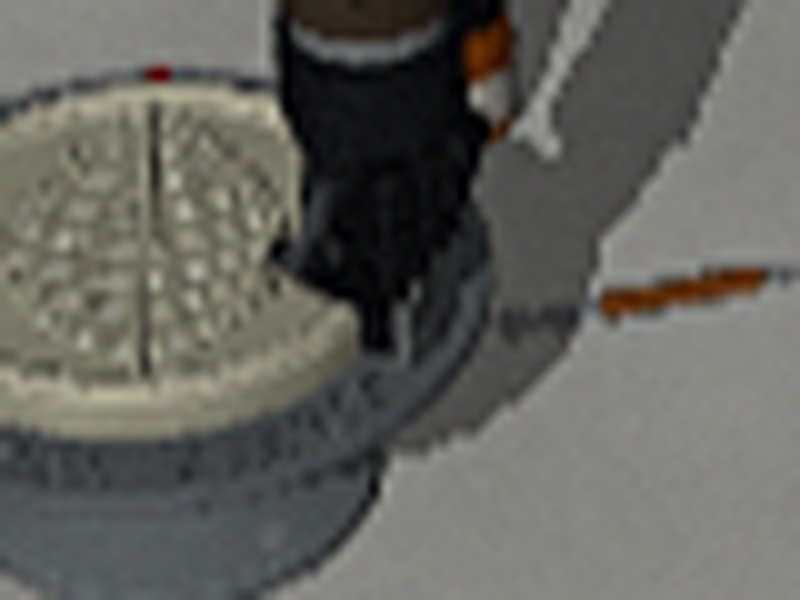

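Emit:
{"fn": "drive_tool", "kwargs": {"rows": [{"dx":0,"dy":0,"dz":0.03,"wx":0,"wy":0,"wz":0,"hand":0},{"dx":0,"dy":0,"dz":0.06,"wx":0,"wy":0,"wz":0,"hand":0},{"dx":0,"dy":0,"dz":0.09,"wx":0,"wy":0,"wz":0,"hand":0}]}}

```text
clock: 10.05
eef_pos: [0.481, 0.0247, 0.1013]
tool_rot: [0.134, 0.991, 0.0, -0.002]
ft_force: [0.1, 0.9, -0.8]
grip_width: -0.0002
grasp_force: 0.0
```

Emit:
{"fn": "drive_tool", "kwargs": {"rows": [{"dx":0,"dy":0,"dz":0.03,"wx":0,"wy":0,"wz":0,"hand":0},{"dx":0,"dy":0,"dz":0.06,"wx":0,"wy":0,"wz":0,"hand":0},{"dx":0,"dy":0,"dz":0.09,"wx":0,"wy":0,"wz":0,"hand":0}]}}

```text
clock: 10.35
eef_pos: [0.481, 0.0247, 0.0968]
tool_rot: [0.134, 0.991, 0.0, -0.002]
ft_force: [-0.2, 0.1, 0.4]
grip_width: -0.0002
grasp_force: 0.0
```

Emit:
{"fn": "drive_tool", "kwargs": {"rows": [{"dx":0,"dy":0,"dz":0.03,"wx":0,"wy":0,"wz":0,"hand":0},{"dx":0,"dy":0,"dz":0.06,"wx":0,"wy":0,"wz":0,"hand":0},{"dx":0,"dy":0,"dz":0.09,"wx":0,"wy":0,"wz":0,"hand":0}]}}

```text
clock: 10.65
eef_pos: [0.4812, 0.0251, 0.0939]
tool_rot: [0.134, 0.991, 0.001, -0.001]
ft_force: [-6.5, 1.7, 19.1]
grip_width: 0.0001
grasp_force: 9.8
```

Run:
```python
from h import *
b=shot("side"); s1=cv2.resize(cv2.imread("pics/s1.png")[:,:,::-1],(160,120),interpolation=cv2.INTER_AREA).astype(int)
d=np.abs(b[125:245,100:260].astype(int)-s1).sum(2)[50:64,110:130]
for i in range(13): print(175+i,*d[i])
o=bot.get_obs();print(o["eef_pos"],o["ft_force"],o["tau"],markang(),o["joint_pos"])
```

```text
175 173 278 300 293 341 268 247 206 113 128 170 94 148 60 70 65 18 5 16 29
176 12 112 210 314 317 275 226 156 150 164 156 57 182 77 86 11 7 14 15 18
177 14 40 65 119 139 225 186 119 169 97 23 84 175 79 81 20 8 9 12 19
178 7 30 22 27 9 41 150 138 190 16 70 70 99 89 47 13 18 19 6 8
179 17 6 22 14 13 50 149 146 183 10 108 84 77 88 4 17 12 5 18 1
180 4 24 10 11 8 31 165 161 156 22 120 118 63 36 20 23 11 27 5 5
181 18 12 5 11 7 28 125 134 155 127 92 124 21 2 14 4 4 13 10 9
182 1 4 12 3 3 8 44 35 149 168 97 105 13 11 6 3 25 5 3 11
183 23 12 5 15 8 17 12 29 51 68 75 38 25 12 7 7 2 9 5 3
184 10 8 3 8 13 19 9 5 15 10 8 9 9 5 16 9 1 8 12 14
185 2 5 25 13 17 1 5 14 2 13 8 5 6 16 11 1 15 5 8 6
186 15 10 12 8 1 5 8 2 13 14 6 17 6 23 3 9 3 6 4 8
187 18 11 7 11 3 4 16 6 10 10 6 5 12 3 14 3 6 3 11 29
[0.48121144 0.02519533 0.0939227 ] [-3.82807527  1.32603045  9.92105285] [-5.65246381e-01 -3.27339578e+01  2.13763815e+01 -1.35510899e+00
 -3.24051837e-01 -2.54693226e-02] (np.float64(-68.18569955909173), 18, 10.75) [ 0.05109927  0.2874873  -0.23629132  1.04917543  0.00177059  0.31940386]
```

Emit:
{"fn": "drive_tool", "kwargs": {"rows": [{"dx":0,"dy":-0.05,"dz":0.02,"wx":0,"wy":0,"wz":-0.23,"hand":0},{"dx":-0.01,"dy":-0.18,"dz":0.02,"wx":0,"wy":0,"wz":-0.8,"hand":0},{"dx":-0.03,"dy":-0.39,"dz":0.02,"wx":0,"wy":0,"wz":-1.72,"hand":0},{"dx":-0.09,"dy":-0.67,"dz":0.02,"wx":0,"wy":0,"wz":-2.98,"hand":0},{"dx":-0.2,"dy":-1,"dz":0.02,"wx":0,"wy":0,"wz":-4.47,"hand":0},{"dx":-0.36,"dy":-1.33,"dz":0.02,"wx":0,"wy":0,"wz":-6.07,"hand":0},{"dx":-0.57,"dy":-1.63,"dz":-0.4,"wx":0,"wy":0,"wz":-7.68,"hand":0},{"dx":-0.8,"dy":-1.9,"dz":-1,"wx":0,"wy":0,"wz":-9.2,"hand":0},{"dx":-0.8,"dy":-1.9,"dz":-1,"wx":0,"wy":0,"wz":-9.2,"hand":0}]}}

```text
clock: 11.65
eef_pos: [0.4984, -0.0798, 0.1463]
tool_rot: [-0.264, 0.965, -0.001, 0.002]
ft_force: [0.5, 0.2, -0.2]
grip_width: 0.0001
grasp_force: 0.0
```

Run:
```python
from h import *
o=bot.get_obs();print(o["eef_pos"],o["tool_rot"],o["ft_force"])
for i in range(8): print(markang())
```

```text
[ 0.49844878 -0.07975254  0.14630118] [-0.26353218  0.96464646 -0.00142714  0.00244033] [ 0.48448664  0.21263133 -0.17695831]
(np.float64(-13.64193092434522), 24, 11.7)
(np.float64(-9.52067952333707), 24, 11.75)
(np.float64(-5.596544995344132), 21, 11.8)
(np.float64(-1.6307496832346178), 24, 11.85)
(np.float64(2.3116584269556015), 27, 11.9)
(np.float64(6.489156700044776), 24, 11.95)
(np.float64(10.260391976827787), 23, 12.0)
(np.float64(14.224996387551307), 22, 12.05)
```

Run:
```python
from h import *
print(to(rim(165,.108),165))
```

```text
(array([-0.825,  1.867,  0.67 ]), array([ 0.018, -0.062,  9.129]))
```

Emit:
{"fn": "drive_tool", "kwargs": {"rows": [{"dx":-0.2,"dy":0.3,"dz":0,"wx":0,"wy":0,"wz":1.4,"hand":0},{"dx":-0.4,"dy":0.6,"dz":0,"wx":0,"wy":0,"wz":2.8,"hand":0},{"dx":-0.5,"dy":0.9,"dz":0,"wx":0,"wy":0,"wz":4.2,"hand":0},{"dx":-0.6,"dy":1.2,"dz":0,"wx":0,"wy":0,"wz":5.6,"hand":0},{"dx":-0.7,"dy":1.5,"dz":0,"wx":0,"wy":0,"wz":7,"hand":0},{"dx":-0.82,"dy":1.87,"dz":0,"wx":0.02,"wy":-0.06,"wz":8.4,"hand":0},{"dx":-0.82,"dy":1.87,"dz":0.2,"wx":0.02,"wy":-0.06,"wz":9.13,"hand":0},{"dx":-0.82,"dy":1.87,"dz":0.4,"wx":0.02,"wy":-0.06,"wz":9.13,"hand":0},{"dx":-0.82,"dy":1.87,"dz":0.4,"wx":0.02,"wy":-0.06,"wz":9.13,"hand":0}]}}

```text
clock: 12.95
eef_pos: [0.4806, 0.0239, 0.1205]
tool_rot: [0.13, 0.992, -0.001, -0.001]
ft_force: [0.3, -0.0, -0.3]
grip_width: 0.0002
grasp_force: 0.0
```

Run:
```python
from h import *
o=bot.get_obs();print(o["eef_pos"],o["tool_rot"],o["ft_force"],to(rim(165,.104),165))
print(markang());print(markang());
```

```text
[0.48055482 0.02389962 0.12054571] [ 1.29966077e-01  9.91517906e-01 -5.01368432e-04 -8.99519463e-04] [ 0.32711201 -0.01475442 -0.34815345] (array([-0.016,  0.015,  0.331]), array([-0.014, -0.019,  0.013]))
(np.float64(86.78839702958071), 17, 13.0)
(np.float64(90.32070522733403), 26, 13.05)
```

Emit:
{"fn": "drive_tool", "kwargs": {"rows": [{"dx":-0.02,"dy":0.01,"dz":0.1,"wx":-0.01,"wy":-0.02,"wz":0.01,"hand":0},{"dx":-0.02,"dy":0.01,"dz":0.2,"wx":-0.01,"wy":-0.02,"wz":0.01,"hand":0},{"dx":-0.02,"dy":0.01,"dz":0.29,"wx":-0.01,"wy":-0.02,"wz":0.01,"hand":0},{"dx":-0.02,"dy":0.01,"dz":0.29,"wx":-0.01,"wy":-0.02,"wz":0.01,"hand":0},{"dx":-0.02,"dy":0.01,"dz":0.29,"wx":-0.01,"wy":-0.02,"wz":0.01,"hand":0},{"dx":-0.02,"dy":0.01,"dz":0.29,"wx":-0.01,"wy":-0.02,"wz":0.01,"hand":0},{"dx":-0.02,"dy":0.01,"dz":0.29,"wx":-0.01,"wy":-0.02,"wz":0.01,"hand":0},{"dx":-0.02,"dy":0.01,"dz":0.29,"wx":-0.01,"wy":-0.02,"wz":0.01,"hand":0},{"dx":-0.02,"dy":0.01,"dz":0.29,"wx":-0.01,"wy":-0.02,"wz":0.01,"hand":0},{"dx":-0.02,"dy":0.01,"dz":0.29,"wx":-0.01,"wy":-0.02,"wz":0.01,"hand":0},{"dx":-0.02,"dy":0.01,"dz":0.29,"wx":-0.01,"wy":-0.02,"wz":0.01,"hand":0},{"dx":-0.02,"dy":0.01,"dz":0.29,"wx":-0.01,"wy":-0.02,"wz":0.01,"hand":0},{"dx":-0.02,"dy":0.01,"dz":0.29,"wx":-0.01,"wy":-0.02,"wz":0.01,"hand":0},{"dx":-0.02,"dy":0.01,"dz":0.29,"wx":-0.01,"wy":-0.02,"wz":0.01,"hand":0},{"dx":-0.02,"dy":0.01,"dz":0.29,"wx":-0.01,"wy":-0.02,"wz":0.01,"hand":0},{"dx":-0.02,"dy":0.01,"dz":0.29,"wx":-0.01,"wy":-0.02,"wz":0.01,"hand":0},{"dx":-0.02,"dy":0.01,"dz":0.29,"wx":-0.01,"wy":-0.02,"wz":0.01,"hand":0},{"dx":-0.02,"dy":0.01,"dz":0.29,"wx":-0.01,"wy":-0.02,"wz":0.01,"hand":0},{"dx":-0.02,"dy":0.01,"dz":0.29,"wx":-0.01,"wy":-0.02,"wz":0.01,"hand":0},{"dx":-0.02,"dy":0.01,"dz":0.29,"wx":-0.01,"wy":-0.02,"wz":0.01,"hand":0}]}}

```text
clock: 15.05
eef_pos: [0.4833, 0.024, 0.1079]
tool_rot: [0.131, 0.991, 0.0, 0.002]
ft_force: [0.9, 0.5, 0.1]
grip_width: -0.0002
grasp_force: 0.0
```

Emit:
{"fn": "drive_tool", "kwargs": {"rows": [{"dx":0,"dy":0,"dz":0,"wx":0,"wy":0,"wz":0,"hand":0},{"dx":0,"dy":0,"dz":0,"wx":0,"wy":0,"wz":0,"hand":0},{"dx":0,"dy":0,"dz":0,"wx":0,"wy":0,"wz":0,"hand":0},{"dx":0,"dy":0,"dz":0,"wx":0,"wy":0,"wz":0,"hand":0},{"dx":0,"dy":0,"dz":0,"wx":0,"wy":0,"wz":0,"hand":0},{"dx":0,"dy":0,"dz":0,"wx":0,"wy":0,"wz":0,"hand":0},{"dx":0,"dy":0,"dz":0,"wx":0,"wy":0,"wz":0,"hand":0}]}}

```text
clock: 15.75
eef_pos: [0.4833, 0.024, 0.1079]
tool_rot: [0.131, 0.991, 0.0, 0.002]
ft_force: [0.1, 0.4, 0.1]
grip_width: 0.0002
grasp_force: 0.0
```

Run:
```python
from h import *
o=bot.get_obs();print(o["eef_pos"],o["tool_rot"],o["ft_force"])
for i in range(6): print(markang())
```

```text
[0.48327934 0.02402797 0.10789509] [1.31258404e-01 9.91346352e-01 1.98149849e-04 1.89792630e-03] [0.13013393 0.44930938 0.09663336]
(np.float64(-83.74984948255569), 19, 15.8)
(np.float64(-80.59093173818775), 19, 15.85)
(np.float64(-77.6472390899319), 18, 15.9)
(np.float64(-74.6433933757021), 19, 15.95)
(np.float64(-71.59076080195918), 19, 16.0)
(np.float64(-68.5402836838993), 19, 16.05)
```

Emit:
{"fn": "drive_tool", "kwargs": {"rows": [{"dx":0.03,"dy":0,"dz":0,"wx":0,"wy":0,"wz":0,"hand":0},{"dx":0.03,"dy":0,"dz":0,"wx":0,"wy":0,"wz":0,"hand":0},{"dx":0.03,"dy":0,"dz":0,"wx":0,"wy":0,"wz":0,"hand":0},{"dx":0.03,"dy":0,"dz":0,"wx":0,"wy":0,"wz":0,"hand":0},{"dx":0.03,"dy":0,"dz":0,"wx":0,"wy":0,"wz":0,"hand":0},{"dx":0.03,"dy":0,"dz":0,"wx":0,"wy":0,"wz":0,"hand":0},{"dx":0.03,"dy":0,"dz":0,"wx":0,"wy":0,"wz":0,"hand":0},{"dx":0.03,"dy":0,"dz":0,"wx":0,"wy":0,"wz":0,"hand":0},{"dx":0.03,"dy":0,"dz":0,"wx":0,"wy":0,"wz":0,"hand":0},{"dx":0.03,"dy":-0.09,"dz":0,"wx":0,"wy":0,"wz":-0.4,"hand":0},{"dx":0.01,"dy":-0.32,"dz":0.1,"wx":0,"wy":0,"wz":-1.4,"hand":0},{"dx":-0.03,"dy":-0.56,"dz":0.2,"wx":0,"wy":0,"wz":-2.5,"hand":0},{"dx":-0.1,"dy":-0.8,"dz":0.3,"wx":0,"wy":0,"wz":-3.6,"hand":0},{"dx":-0.17,"dy":-1,"dz":0.33,"wx":0,"wy":0,"wz":-4.5,"hand":0},{"dx":-0.22,"dy":-1.12,"dz":0.33,"wx":0,"wy":0,"wz":-5.1,"hand":0},{"dx":-0.25,"dy":-1.18,"dz":0.33,"wx":0,"wy":0,"wz":-5.4,"hand":0},{"dx":-0.26,"dy":-1.2,"dz":0.33,"wx":0,"wy":0,"wz":-5.5,"hand":0},{"dx":-0.26,"dy":-1.2,"dz":0.33,"wx":0,"wy":0,"wz":-5.5,"hand":0}]}}

```text
clock: 17.85
eef_pos: [0.4808, -0.0382, 0.0939]
tool_rot: [-0.108, 0.994, -0.001, 0.003]
ft_force: [-4.5, -0.7, 15.5]
grip_width: -0.0002
grasp_force: 7.8
```

Run:
```python
from h import *
o=bot.get_obs();print(o["eef_pos"],o["tool_rot"],o["ft_force"])
for i in range(3): print(markang())
a=shot("top",'raw_t.png')
```

```text
[ 0.48084706 -0.03820968  0.09389628] [-0.10780352  0.99416689 -0.00114892  0.00304601] [-4.46337658 -0.6754997  15.48329358]
(np.float64(18.026382034715745), 23, 17.9)
(np.float64(18.026382034715745), 23, 17.95)
(np.float64(18.026382034715745), 23, 18.0)
```

Run:
```python
from h import *
a=shot("top");b=shot("side")
def crop(n,im,x0,y0,w,h,S):
    c=cv2.resize(im[y0:y0+h,x0:x0+w],None,fx=S,fy=S,interpolation=cv2.INTER_CUBIC)
    for t in(20,22,24,26,28):
        u=(pix(n,rim(t,.124,.154))+.5-[x0,y0])*S; cv2.circle(c,tuple(int(k) for k in u),1,(255,255,0) if t!=24 else (0,255,0),-1)
    return c
s=np.hstack([crop("top",a,210,20,50,60,10)[:600],crop("side",b,130,160,30,60,10)])
cv2.imwrite("pics/c7.png",s[:,:,::-1])
```

```text
(no output)
```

View pics/c7.png

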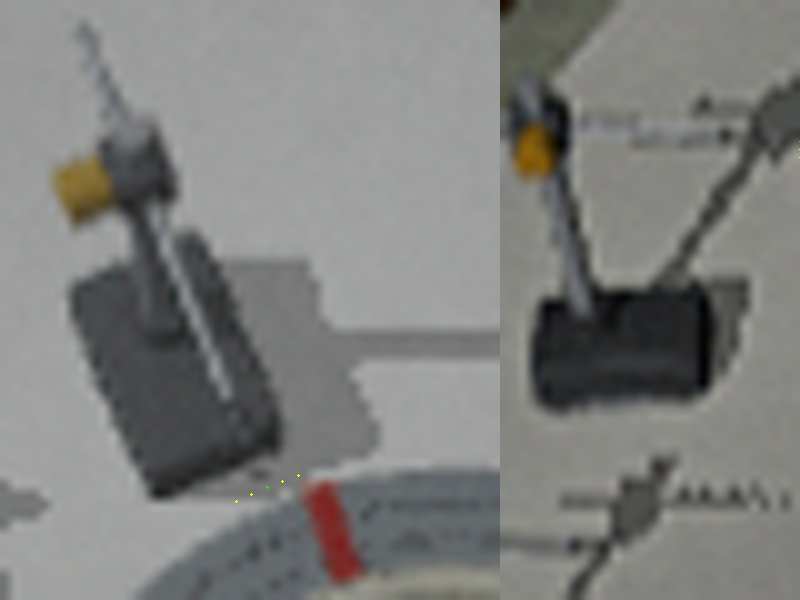

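Emit:
{"fn": "drive_tool", "kwargs": {"rows": [{"dx":0,"dy":-0.06,"dz":0,"wx":0,"wy":0,"wz":-0.26,"hand":0},{"dx":-0.01,"dy":-0.14,"dz":0,"wx":0,"wy":0,"wz":-0.62,"hand":0},{"dx":-0.01,"dy":-0.21,"dz":0,"wx":0,"wy":0,"wz":-0.93,"hand":0},{"dx":-0.01,"dy":-0.25,"dz":0,"wx":0,"wy":0,"wz":-1.1,"hand":0},{"dx":-0.01,"dy":-0.26,"dz":0,"wx":0,"wy":0,"wz":-1.15,"hand":0},{"dx":-0.01,"dy":-0.26,"dz":0,"wx":0,"wy":0,"wz":-1.15,"hand":0}]}}

```text
clock: 18.75
eef_pos: [0.4844, -0.0508, 0.0939]
tool_rot: [-0.158, 0.988, -0.002, 0.003]
ft_force: [-4.1, -1.2, 14.8]
grip_width: 0.0001
grasp_force: 7.3
```

Run:
```python
from h import *
for i in range(3): print(markang())
a=bot.camera("top");m=cv2.cvtColor(a,cv2.COLOR_RGB2HSV).astype(int)
red=((m[...,0]<8)|(m[...,0]>172))&(m[...,1]>110)&(m[...,2]>60);red[:50]=0;red[85:]=0
ys,xs=np.nonzero(red);k=ys<=ys.min()+1;print(xs[k].mean(),ys[k].mean(),[pix("top",rim(t,.12,.148)).round(1) for t in(22,23,24,25)])
```

```text
(np.float64(23.70048540979675), 23, 18.8)
(np.float64(23.627494834631083), 24, 18.85)
(np.float64(23.620258419534547), 23, 18.9)
237.5 70.5 [array([238.5,  69.9]), array([237.7,  70.1]), array([237. ,  70.5]), array([236.3,  70.8])]
```

Emit:
{"fn": "drive_tool", "kwargs": {"rows": [{"dx":0,"dy":0,"dz":-0.3,"wx":0,"wy":0,"wz":0,"hand":0},{"dx":0,"dy":0,"dz":-1,"wx":0,"wy":0,"wz":0,"hand":0},{"dx":0,"dy":0,"dz":-2,"wx":0,"wy":0,"wz":0,"hand":0},{"dx":0,"dy":0,"dz":-2,"wx":0,"wy":0,"wz":0,"hand":0},{"dx":0,"dy":0,"dz":-2,"wx":0,"wy":0,"wz":0,"hand":0}]}}

```text
clock: 19.45
eef_pos: [0.4844, -0.05, 0.1929]
tool_rot: [-0.158, 0.987, -0.001, 0.004]
ft_force: [0.4, 0.8, -0.2]
grip_width: 0.0001
grasp_force: 0.0
```

Run:
```python
from h import *
for i in range(8): print(markang())
print(bot.get_obs()["ft_force"])
```

```text
(np.float64(22.99483430192745), 23, 19.5)
(np.float64(22.99483430192745), 23, 19.55)
(np.float64(22.99483430192745), 23, 19.6)
(np.float64(22.99483430192745), 23, 19.65)
(np.float64(22.99483430192745), 23, 19.7)
(np.float64(22.99483430192745), 23, 19.75)
(np.float64(22.99483430192745), 23, 19.8)
(np.float64(22.99483430192745), 23, 19.85)
[ 0.68875404  0.29925647 -0.64528793]
```

```bash
python3 -c "
from workcell import bot
print(bot.job_done())"
```

```text
the job is handed in; nothing more can be done
None
```

I handed the job in at about 20 s: one flick (about 1.4 rad/s) ran the wheel round more than a full free turn, and the fingertip stopped it about 6° short. After a brief stop I eased it on under the same touch, then lifted clear; the mark stands still about 1° (2 mm) from the needle as measured in the top camera.

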